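# Key a tally into the cell counter and hold the last key

## Robot

A 7-joint arm with a two-finger parallel gripper is mounted at the origin on a cart in front of the work surface, level with it; the furniture and walls round the work are solid. World frame = base frame: x ahead of the robot, y to its left, z up, the work surface at z = 0. Lengths are in m, angles in rad, forces in N, time in s.
With the tool pointing down it reaches from about 0.4 to 0.85 m from the base axis. Payload 6.9 kg.
Tool frame: the origin (TCP) lies midway between the tips of the shut fingers; the grasp point (between the pads) lies behind it (ctrl.pinch_z is the z of the grasp point in the tool frame, in m); z points along the fingers, y is the line along which they close (so a half turn about z gives the same grasp; the last joint's range is limited). The gripper opens to 85 mm and grips with 20 to 120 N. Pads are 22 mm wide; open, the fingers measure 114 mm over their backs; the gripper's body (76 mm by 85 mm) begins 54 mm behind the grasp point. The pads swing forward as they close: fully open they stand 13 mm farther back than shut.
Start: joints at [-1.069, 0.507, -0.238, 1.5, 0.126, 1.149, -0.155], TCP at [0.241, 0.577, 0.231] pointing down, gripper open.
Joint ranges: [-3.08, 3.08], [-0.24, 2.05], [-1.43, 1.35], [0, 2.5], [-1.52, 4.66], [0.17, 1.96], [-2.89, 2.89]. Speed limits (rad/s): [2.39, 2.39, 3.14, 3.14, 3.14, 3.14, 3.14].

## Interface

Orientations are given as a unit quaternion [w, x, y, z].
In Python, from station import ctrl, get_state, vision, ticket, models gives the robot as it stands. Calls block until the motion is done:
- ctrl.movep(position, orientation): joint-space move of the TCP to a pose.
- ctrl.movel(position, frame=None, max_speed=0.15): straight line of the TCP; frame=None keeps the orientation; max_speed is the mean speed in m/s.
- ctrl.set_joints(angles): joint-space move.
- ctrl.ungrasp() and ctrl.close_gripper(force=None): open the fingers fully, or close them until they stop; force is the grip in N (None keeps the last).
- ctrl.pause(seconds).
- ctrl.ik(position, orientation): joint angles nearest the present ones, or None.
- get_state(): the state.
- vision.grab_frame(name): name is "scene" or "side" or "wrist"; returns (picture, depth): 420x560x3 uint8, blue, green, red; 420x560 float32, m along the optical axis (not along the pixel's ray), 0 where there is no reading.
- vision.camera_info(name): a dict with "mtx" (3x3 intrinsics, pixels), "R" (3x3) and "t" (3): a world point X has camera coordinates R X + t; the wrist camera has in their place "hand_eye" (4x4, takes a point from camera to tool coordinates, whose origin is the TCP and whose axes are the flange's). Camera axes: x right, y down, z forward; pixel columns grow to the right and rows downward; lengths in m; the calibration is good to about 2 mm. A picture is of the moment at which its call begins: read the wrist's pose just before it. camera_info takes no time and is no camera call.
A pose or a line that the arm cannot do raises ctrl.Unreachable and nothing moves.
- ticket.close_job(): hands the job in; it is judged then, once.
Trained networks look in the newest picture that a camera, given by its name, has taken for a name from the list of things; names that differ only in an ending like _2 or _b are one class to them, and where a whole thing is asked for, a point or a joint stands for the part that bears it (a point fixed in the world has none). Each returns a list of dicts, best first, with "p" (0 to 1); they miss things now and then, are a little off and sometimes report something else, mostly with a low value. They report only what shows in the picture. A call takes as long as a camera call.
- models.recognise(camera, target): "point" ([column, row] in pixels, amid what is visible of it).
- models.masks_of(camera, target): "mask" (420x560 bool, what is visible of it) and "point" ([column, row] in pixels, amid what is visible of it).
The state is a dict: "time": time; "qpos": joint angles; "qd": joint speeds; "tau": joint torques, N m; "tcp_pos": TCP position; "eef_rot": TCP orientation; "contact_force": force on the tool from outside, world axes, zero at the start; "wrist_torque": the same for the moment, N m; "width": finger opening in m; "gripper_force": force on a finger pad.
Only numpy, scipy, OpenCV 4.12 (cv2) and the standard library are available. Lean on these libraries where they do the work, as an engineer would, in place of code of your own. Each camera call takes 0.05 s, during which the arm holds its last target. There are 200 camera calls.

## Task

Work the five-key cell counter with a fingertip: press the middle key down and let it come up, then press the key at the left end (seen from the robot's side, keys nearest) and let it come up, then press the key at the right end, the one beside the round black knob, and keep it held down so the total shows. Your program finishes while still holding that last key down. Press without force beyond what a key needs, press neither of the other two keys, do not lift or shove the counter, and leave the things round it where they are.

Things in the scene. Friction and masses are not known exactly. Their poses are not given: they have to be found in the camera images.
- tally: Five-key cell counter, loose beige box, 90 mm deep (x), 184 mm wide (y), 55 mm high at the back, sloping down to the front, about 0.9 kg. Origin: centre of its underside. +x points from the key row to the back, +y to its left end seen from the keys' side, z up. The key row runs along y near the front; the sloping panel is 28 mm high under the key centres, 38 mm at 22 mm behind them.
- key0_top (a point): Centre of the flat top of the left end key when it is up (moves down with the key), 43 mm above the table. Key top: 14 mm (counter x) by 18 mm (counter y); the keys stand 30 mm apart centre to centre along the counter's y axis, so 12 mm is clear between neighbours. Key 0 is at the counter's +y end, key 4 at its -y end next to the round black knob on the end wall.
- key1_top (a point): Centre of the flat top of the second from the left key when it is up (moves down with the key), 43 mm above the table. Key top: 14 mm (counter x) by 18 mm (counter y); the keys stand 30 mm apart centre to centre along the counter's y axis, so 12 mm is clear between neighbours.
- key2_top (a point): Centre of the flat top of the middle key when it is up (moves down with the key), 43 mm above the table. Key top: 14 mm (counter x) by 18 mm (counter y); the keys stand 30 mm apart centre to centre along the counter's y axis, so 12 mm is clear between neighbours.
- key3_top (a point): Centre of the flat top of the fourth from the left key when it is up (moves down with the key), 43 mm above the table. Key top: 14 mm (counter x) by 18 mm (counter y); the keys stand 30 mm apart centre to centre along the counter's y axis, so 12 mm is clear between neighbours.
- key4_top (a point): Centre of the flat top of the right end key when it is up (moves down with the key), 43 mm above the table. Key top: 14 mm (counter x) by 18 mm (counter y); the keys stand 30 mm apart centre to centre along the counter's y axis, so 12 mm is clear between neighbours. Key 0 is at the counter's +y end, key 4 at its -y end next to the round black knob on the end wall.
- tally_key0 (a joint): How far the left end key is pressed straight down: 0 up, 0.004 m fully down; it registers from 0.002 m. Sprung, returns by itself; about 1 N starts it moving, 5 N at 2 mm, 9 N at the bottom stop.
- tally_key1 (a joint): How far the second from the left key is pressed straight down: 0 up, 0.004 m fully down; it registers from 0.002 m. Sprung, returns by itself; about 1 N starts it moving, 5 N at 2 mm, 9 N at the bottom stop.
- tally_key2 (a joint): How far the middle key is pressed straight down: 0 up, 0.004 m fully down; it registers from 0.002 m. Sprung, returns by itself; about 1 N starts it moving, 5 N at 2 mm, 9 N at the bottom stop.
- tally_key3 (a joint): How far the fourth from the left key is pressed straight down: 0 up, 0.004 m fully down; it registers from 0.002 m. Sprung, returns by itself; about 1 N starts it moving, 5 N at 2 mm, 9 N at the bottom stop.
- tally_key4 (a joint): How far the right end key is pressed straight down: 0 up, 0.004 m fully down; it registers from 0.002 m. Sprung, returns by itself; about 1 N starts it moving, 5 N at 2 mm, 9 N at the bottom stop.
- marker: Bystander, loose: black-and-white marker pen lying on the table, 13 x 136 x 13 mm. Origin: centre of its underside as it stands. Do not disturb.
- petri_dish: Bystander, loose: round shallow petri dish, 63 mm across, 15 mm high. Origin: centre of its underside as it stands. Do not disturb.
- dropper_bottle: Bystander, loose: dropper bottle with a black bulb on top, 36 mm across, 104 mm high. Origin: centre of its underside as it stands. Do not disturb.
- gauze: Bystander, loose: white roll of gauze standing on end, 58 mm across, 50 mm high. Origin: centre of its underside as it stands. Do not disturb.
- slides: Bystander, loose: small orange box of slides, 34 x 82 x 31 mm. Origin: centre of its underside as it stands. Do not disturb.
- timer: Bystander, loose: round bench timer with a knurled dial, 64 mm across, 31 mm high. Origin: centre of its underside as it stands. Do not disturb.

How it is judged:
On the way, in this order (a step that is already met when the one before it is completed fails the run):
1. the middle key alone is pressed down (value of joint tally_key2 above 0.002 m and value of joint each of tally_key0, tally_key1, tally_key3, tally_key4 below 0.001 m), for 0.1 s.
2. all keys are up again (value of joint each of tally_key0, tally_key1, tally_key2, tally_key3, tally_key4 below 0.001 m), for 0.1 s.
3. the left end key alone is pressed down (value of joint tally_key0 above 0.002 m and value of joint each of tally_key1, tally_key2, tally_key3, tally_key4 below 0.001 m), for 0.1 s.
4. all keys are up again (all of step 2), for 0.1 s.
5. the right end key alone is pressed down (value of joint tally_key4 above 0.002 m and value of joint each of tally_key0, tally_key1, tally_key2, tally_key3 below 0.001 m), for 0.2 s.
At the end, for the whole second after the job is handed in: The fingers hold the right end key at least 2 mm down (2 to 25 N) and the other four keys are up (within 1 mm); the counter stands flat and at rest within 20 mm of where it stood, and every bystander is within 20 mm of where it stood (all of step 5 and contact force between the fingers and tally between 2 and 25 N and distance of each of tally, marker, petri_dish, dropper_bottle, gauze, slides, timer from where it was at the start of the episode below 0.02 m and angle between tally's own z axis and vertical below 0.06 rad and linear speed of tally below 0.02 m/s); the arm keeps its last pose, push and grip.
It fails at once if one of the two keys not asked for is pressed (value of joint any of tally_key1, tally_key3 above 0.0015 m).
It fails at once if two keys are pressed at once (value of joint each of tally_key0, tally_key2 above 0.0015 m or value of joint each of tally_key0, tally_key4 above 0.0015 m or value of joint each of tally_key2, tally_key4 above 0.0015 m).
It fails at once if the counter is lifted, tipped or shoved more than 20 mm (height (world z) of tally above 0.008 m or angle between tally's own z axis and vertical above 0.12 rad or distance of tally from where it was at the start of the episode above 0.02 m).
It fails at once if the counter is pushed harder than 40 N (contact force between the fingers and tally above 40 N).
It fails at once if a bystander is moved more than 20 mm (distance of any of marker, petri_dish, dropper_bottle, gauze, slides, timer from where it was at the start of the episode above 0.02 m).
It also fails if it takes over 42 s, if anything falls off the work surface, if the arm or the gripper's body presses on something with over 40 N, if the wrist force passes 120 N, or if a joint passes its speed limit or range.

## Working session

There is one attempt and no reset: what is moved stays moved. The work goes in short steps, each a Python script; the robot and the scene stay as the last script left them, time stands still between calls to the robot, and variables do not carry over. Pictures are saved under pics/ and viewed, at most 10 in all, crops included, and the job is handed in when it is done.

```bash
mkdir -p pics; cat > h.py <<'E'
import numpy as np, cv2
from station import ctrl, get_state, vision, ticket, models
from scipy.spatial.transform import Rotation as Rn
def cloud(name, st=None):
    st=get_state(); img,d=vision.grab_frame(name); c=vision.camera_info(name); K=np.array(c["mtx"])
    v,u=np.mgrid[:420,:560]
    P=np.stack([(u-K[0,2])/K[0,0]*d,(v-K[1,2])/K[1,1]*d,d],-1)
    if "hand_eye" in c:
        H=np.array(c["hand_eye"]); q=st["eef_rot"]; R=Rn.from_quat([q[1],q[2],q[3],q[0]]).as_matrix()
        P=(P@H[:3,:3].T+H[:3,3])@R.T+np.array(st["tcp_pos"])
    else: P=(P-np.array(c["t"]))@np.array(c["R"])
    P[d==0]=np.nan
    return img,P
E
python3 - <<'E'
from h import *
s=get_state(); print(s["time"],s["tcp_pos"],s["eef_rot"],s["width"],ctrl.pinch_z)
for n in("scene","side"):
    img,P=cloud(n); cv2.imwrite(f"pics/{n}1.png",img)
    for t in("tally","key0_top"):
        for m in models.masks_of(n,t)[:1]:
            Q=P[m["mask"]]; print(n,t,m["p"],m["point"],np.nanmedian(Q,0),np.nanpercentile(Q,[3,97],axis=0))
    for t in ["key%d_top"%i for i in range(5)]+["dropper_bottle","gauze","marker","petri_dish","slides","timer"]:
        for m in models.recognise(n,t)[:1]:
            c,r=map(int,m["point"]); print(n,t,m["p"],c,r,P[r,c])
E
```

```text
0.0 [0.24081556 0.57618788 0.23045036] [-1.61119651e-04  1.96571763e-01  9.80489048e-01 -8.62048849e-04] 0.08521149518879226 -0.0187
scene tally 0.93 [280.0, 237.7] [ 0.47043774 -0.09554427  0.04142445] [[ 0.43048268 -0.16891286  0.00820067]
 [ 0.51778716 -0.00457719  0.05598671]]
scene key0_top 0.21 [349.0, 275.0] [ 0.46600402 -0.23841674  0.0517482 ] [[ 0.45743705 -0.25134932  0.00544935]
 [ 0.48200922 -0.22023061  0.10296535]]
scene key1_top 0.69 268 241 [ 0.44382449 -0.08074032  0.04370967]
scene key2_top 0.51 269 244 [ 0.43986389 -0.08657588  0.04335323]
scene key3_top 0.45 290 258 [ 0.4384859  -0.13664845  0.04467491]
scene dropper_bottle 0.79 346 276 [ 0.46087898 -0.23948092  0.05767921]
scene marker 0.61 261 281 [ 0.38570431 -0.11418462  0.0124541 ]
scene petri_dish 0.76 344 234 [ 0.56748237 -0.1632757   0.01525026]
scene slides 0.59 300 206 [ 0.55804004 -0.06335098  0.03293502]
scene timer 0.59 214 260 [ 0.35632269 -0.02914729  0.0314005 ]
side tally 0.78 [283.3, 232.5] [ 0.47462727 -0.04231057  0.04135227] [[ 0.43460498 -0.1521269   0.01118557]
 [ 0.52018696  0.00443955  0.05544813]]
side key0_top 0.54 [289.2, 236.0] [ 0.44834423 -0.01439984  0.0419325 ] [[ 0.44309444 -0.02490508  0.03548799]
 [ 0.45427475 -0.01139236  0.04505994]]
side key0_top 0.49 240 239 [ 0.55756576 -0.01152996  0.03172548]
side key1_top 0.57 289 229 [ 0.46221797 -0.06883968  0.03722045]
side key2_top 0.41 295 224 [ 0.45122227 -0.08468984  0.04309759]
side key3_top 0.22 330 254 [0.36886693 0.01207123 0.0301778 ]
side dropper_bottle 0.79 292 196 [ 0.47703803 -0.221424    0.0565354 ]
side gauze 0.65 262 260 [0.48921986 0.08904595 0.04699189]
side marker 0.66 323 234 [ 0.38874933 -0.10423727  0.01511109]
side petri_dish 0.7 256 216 [ 0.55949064 -0.17102268  0.01522473]
side slides 0.59 239 235 [ 0.56426089 -0.02834531  0.0321185 ]
side timer 0.73 331 255 [0.36676739 0.01325796 0.02883077]
```

```bash
python3 - <<'E'
from h import *
ctrl.close_gripper(20)
r=.5**.5
q0=get_state()["qpos"]; best=None
for s in(1,-1):
    q=ctrl.ik([.46,-.08,.26],[0,r,s*r,0])
    print(s,q, np.array(vision.camera_info("wrist")["hand_eye"]).round(3).tolist() if s==1 else "")
    if q is not None:
        c=np.abs(np.array(q)-q0).max()
        if best is None or c<best[0]: best=(c,s)
s=best[1]
ctrl.movep([.45,-.08,.26],[0,r,s*r,0])
img,P=cloud("wrist"); cv2.imwrite("pics/w1.png",img); np.save("w1.npy",P)
print(s,get_state()["time"],get_state()["tcp_pos"])
for t in ["tally"]+["key%d_top"%i for i in range(5)]:
    for m in models.masks_of("wrist",t)[:2]:
        Q=P[m["mask"]]; print(t,m["p"],m["point"],np.nanmedian(Q,0),m["mask"].sum())
E
```

```text
1 [-0.15509934  0.24539208  0.3529169   1.85324063 -0.09642905  1.05952536
  0.23535951] [[0.0, -0.959, -0.282, 0.071], [1.0, -0.0, 0.001, -0.0], [-0.001, -0.282, 0.959, -0.142], [0.0, 0.0, 0.0, 1.0]]
-1 [-0.6694763   0.42035417  1.15429898  1.85809332 -0.4231171   1.14063162
 -2.50586422] 
1 4.6667 [ 0.45031071 -0.07905634  0.25984713]
tally 0.88 [305.7, 178.6] [ 0.48055442 -0.07334584  0.04383343] 9833
tally 0.39 [276.5, 186.0] [ 0.446056   -0.07840178  0.04216662] 150
key0_top 0.45 [277.5, 136.3] [ 0.4497012  -0.01957304  0.0425718 ] 140
key1_top 0.47 [280.6, 159.3] [ 0.44852253 -0.04884416  0.0424605 ] 150
key2_top 0.63 [278.3, 186.1] [ 0.44666015 -0.07847289  0.04220925] 142
key2_top 0.48 [275.9, 134.1] [ 0.44970028 -0.0195847   0.04225966] 169
key4_top 0.6 [269.0, 228.8] [ 0.44210876 -0.1363522   0.04197113] 122
```

View pics/w1.png

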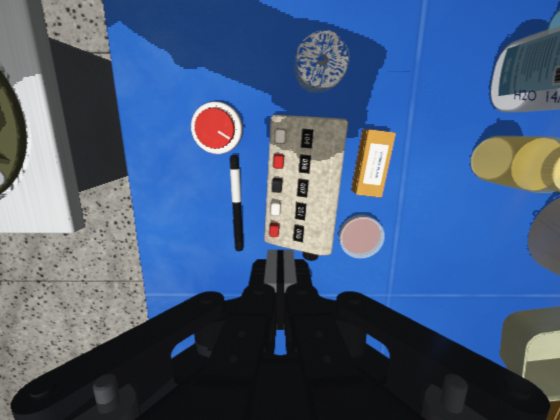

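View pics/scene1.png

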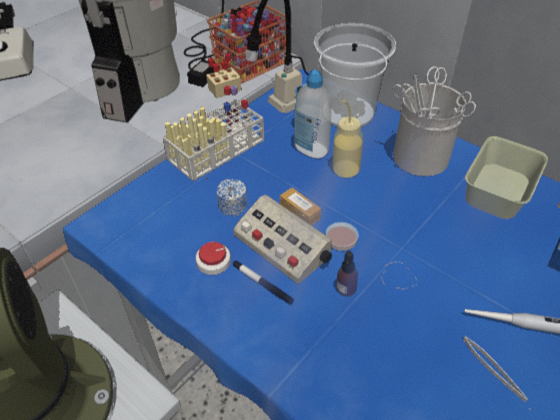

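The wrist view shows the keys at about (280,136), (278,161), (277,185), (275,208) and (274,230). The knob is at (312,257), beyond the last key. Measured height is 42 mm and pitch about 29 mm, both consistent with the given sizes. The scene view confirms the layout, with the dropper bottle at (347,275). Next I press the middle key.

```bash
cat >> h.py <<'E'
yaw=-0.065; r=.5**.5
Q=Rn.from_euler("z",yaw)*Rn.from_quat([r,r,0,0]); Q=Q.as_quat(); Q=[Q[3],Q[0],Q[1],Q[2]]
C=np.array([.4463,-.0782]); Y=np.array([-np.sin(yaw),np.cos(yaw)])
def key(i): return C+Y*.03*(2-i)
def press(i,zs=.047,F=6.5):
    x=key(i)
    ctrl.movel([*x,.065],Q); ctrl.pause(.2)
    f0=get_state()["contact_force"][2]; z=zs
    ctrl.movel([*x,z],max_speed=.05)
    while z>.0365:
        ctrl.pause(.1); s=get_state(); f=s["contact_force"][2]-f0
        print(i,round(z,4),np.round(s["tcp_pos"],4),np.round(s["contact_force"],2),round(f,2),round(s["time"],2))
        if abs(f)>F: return True
        z-=.001; ctrl.movel([*x,z],max_speed=.02)
    return False
def lift(i): ctrl.movel([*key(i),.065],max_speed=.08); ctrl.pause(.2)
E
python3 - <<'E'
from h import *
ctrl.movep([*key(2),.09],Q)
print(press(2)); ctrl.pause(.2)
print(get_state()["contact_force"],get_state()["wrist_torque"],get_state()["time"])
img,P=cloud("wrist"); cv2.imwrite("pics/w2.png",img)
img,P=cloud("side"); cv2.imwrite("pics/s2.png",cv2.resize(img[170:290,220:380],(800,600)))
E
```

```text
2 0.047 [ 0.4463 -0.0783  0.047 ] [ 0.54 -0.34  0.17] -0.1 6.81
2 0.046 [ 0.4463 -0.0782  0.0461] [-0.24  0.19 -0.12] -0.39 7.16
2 0.045 [ 0.4463 -0.0782  0.045 ] [-1.05  0.37  0.02] -0.25 7.51
2 0.044 [ 0.4463 -0.0782  0.044 ] [0.37 0.82 0.64] 0.37 7.86
2 0.043 [ 0.4464 -0.0782  0.043 ] [ 0.19 -0.32  0.12] -0.15 8.21
2 0.042 [ 0.4463 -0.0782  0.042 ] [-0.87 -0.18  2.21] 1.94 8.56
2 0.041 [ 0.4462 -0.0781  0.041 ] [-0.91  0.62  4.02] 3.75 8.91
2 0.04 [ 0.4462 -0.0781  0.0401] [-0.92  0.34  4.49] 4.22 9.26
2 0.039 [ 0.4462 -0.0781  0.0392] [-1.64  0.63  6.21] 5.94 9.61
2 0.038 [ 0.4463 -0.0781  0.039 ] [-3.4   1.52 19.27] 19.0 9.96
True
[-3.99975615  1.37459126 19.55070627] [0.30112544 0.87671543 0.03015954] 10.1583
```

View pics/s2.png

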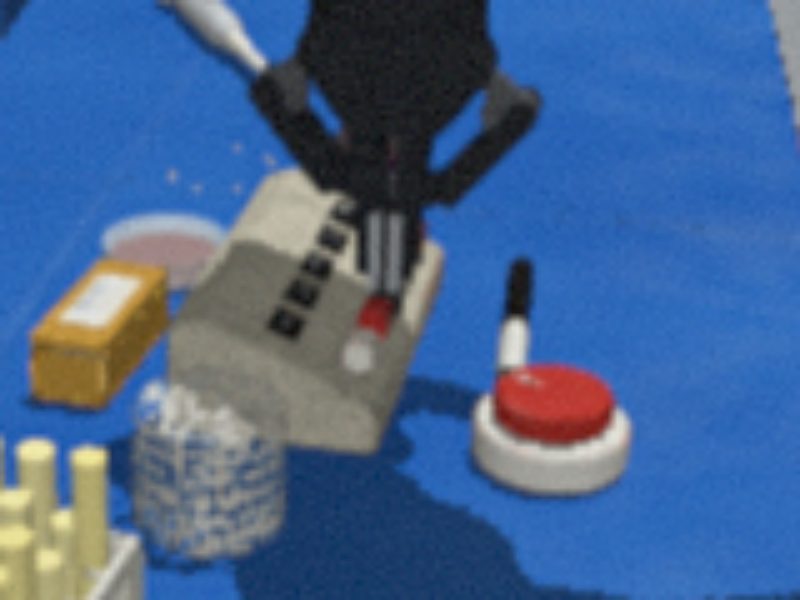

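The fingertips stand on the middle key. The white key (360,355) and red key (375,315) at the left end are clear, and the counter and bystanders have not moved. The middle key bottoms at z≈0.039, so I'll stop slightly higher for the other two.

```bash
python3 - <<'E'
from h import *
lift(2)
print(press(0,zs=.044,F=4.8)); ctrl.pause(.2); print(get_state()["contact_force"])
lift(0)
img,P=cloud("wrist"); cv2.imwrite("pics/w3.png",img)
print(press(4,zs=.044,F=4.8)); ctrl.pause(.4)
s=get_state(); print(s["contact_force"],s["tcp_pos"],s["time"])
img,P=cloud("side"); a=img[170:290,220:380]
img,P=cloud("scene"); b=img[180:300,200:360]
cv2.imwrite("pics/s4.png",cv2.resize(np.hstack([a,b]),(800,300),interpolation=cv2.INTER_CUBIC))
E
```

```text
0 0.044 [ 0.4502 -0.0183  0.044 ] [0.12 0.45 0.42] 1.07 12.37
0 0.043 [ 0.4502 -0.0183  0.0431] [-0.27  0.26 -0.41] 0.24 12.72
0 0.042 [ 0.4503 -0.0183  0.042 ] [-0.31  0.98  0.94] 1.59 13.07
0 0.041 [ 0.4502 -0.0183  0.041 ] [ 0.33 -0.81  3.37] 4.02 13.42
0 0.04 [ 0.4502 -0.0183  0.0401] [0.83 1.52 5.66] 6.31 13.77
True
[-1.15569335  0.8415867   5.05043648]
4 0.044 [ 0.4424 -0.1382  0.044 ] [ 0.42  0.07 -0.17] -0.29 16.5
4 0.043 [ 0.4425 -0.1381  0.0431] [-0.37 -0.18  0.4 ] 0.28 16.85
4 0.042 [ 0.4425 -0.1381  0.042 ] [ 0.4  -0.16  1.4 ] 1.28 17.2
4 0.041 [ 0.4425 -0.1381  0.0411] [ 0.32 -0.37  3.26] 3.14 17.55
4 0.04 [ 0.4425 -0.1381  0.0401] [-0.17  0.67  4.98] 4.86 17.9
True
[0.204592   0.88994409 4.7067014 ] [ 0.442479   -0.13808159  0.0400965 ] 18.3
```

View pics/s4.png

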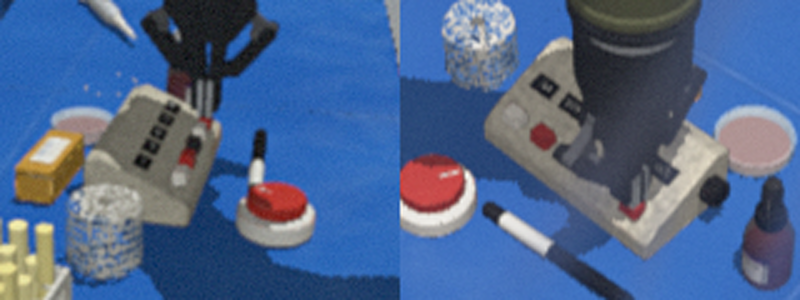

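The right key is being held (scene view: fingertip on the red key next to the knob), and everything else is in place. I'll average the noisy force reading and go slightly deeper for margin, which also checks how far the key has travelled.

```bash
python3 - <<'E'
from h import *
def avg():
    L=[]
    for _ in range(12): ctrl.pause(.04); s=get_state(); L.append([s["contact_force"][2],s["tcp_pos"][2]])
    return np.mean(L,0)
print(avg())
for z in(.0396,.0392,.0388):
    ctrl.movel([*key(4),z],max_speed=.02); ctrl.pause(.15); f=avg(); print(z,f)
    if f[0]>8.5: break
print(get_state()["time"])
E
```

```text
[5.27711882 0.04010575]
0.0396 [5.81120616 0.03974962]
0.0392 [6.6790722  0.03940207]
0.0388 [7.82942969 0.03907309]
21.6
```

```bash
python3 - <<'E'
from h import *
for z in(.0385,):
    ctrl.movel([*key(4),z],max_speed=.02); ctrl.pause(.2)
    print(np.mean([(ctrl.pause(.04),get_state()["contact_force"][2],get_state()["tcp_pos"][2])[1:] for _ in range(12)],0),get_state()["time"])
E
```

```text
[11.89785758  0.03902683] 22.55
```

The bottom stop is at z≈0.039, so at 0.0401 the left key was about 2.9 mm down, past the 2 mm it needs. I'll ease back to a light hold and hand in.

```bash
python3 - <<'E'
from h import *
ctrl.movel([*key(4),.0392],max_speed=.02); ctrl.pause(.4)
s=get_state(); print(s["contact_force"],s["tcp_pos"],s["time"])
print(ticket.close_job())
E
```

```text
[-0.65438337  0.37361356  7.35723641] [ 0.44251488 -0.13810449  0.03949253] 23.2
the job is handed in; nothing more can be done
None
```

I pressed and released the middle key, then the left end key, and handed the job in at 23.2 s with the right end key held about 3.5 mm down at about 7 N; the interface gave no verdict, and key travel is inferred from fingertip height and force.

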